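# Index the marking fixture and lock it

### The arm

A 7-joint arm with a two-finger parallel gripper is mounted at the origin on the work surface. World frame = base frame: x ahead of the robot, y to its left, z up, the work surface at z = 0. Lengths are in mm, angles in rad, forces in N, time in s.
With the tool pointing down it reaches from about 400 to 875 mm from the base axis. Payload 4.4 kg.
Tool frame: the origin (TCP) lies between the finger pads; the fingertips stand ctrl.tip_reach ahead of it and the grasp point (between the pads) lies 8 mm behind it (ctrl.tip_reach is the distance from the TCP to the fingertips, in mm); z points along the fingers, y is the direction in which the jaws open and shut (so a half turn about z gives the same grasp; the last joint's range is limited). The gripper opens to 85 mm and grips with 20 to 120 N. Pads are 22 mm wide; open, the fingers measure 114 mm over their backs; the gripper's body (76 mm by 85 mm) begins 54 mm behind the grasp point. The pads swing forward as they close: fully open they stand 13 mm farther back than shut.
Start: joints at [1.102, 0.628, 0.038, 1.517, -0.027, 0.996, -0.02], TCP at [254.825, -597.981, 242.313] pointing down, gripper open.
Joint ranges: [-3.06, 3.06], [-0.37, 2.12], [-1.25, 1.32], [0.18, 2.47], [-1.1, 4.24], [0.23, 1.98], [-2.94, 2.94]. Speed limits (rad/s): [2.57, 2.57, 3.14, 3.14, 3.14, 3.14, 3.14].

### API

Orientations are given as [roll, pitch, yaw] about the fixed x, y, z axes, in that order (R = Rz(yaw) Ry(pitch) Rx(roll)).
In Python, from cell import status, viewer, order, ctrl gives the robot as it stands.
- The arm moves only by the tool play_rows, never from a script. Its argument "series" is a list of rows, each a list of 5 numbers: the shift along the tool's x, y, z in cm, then the turn about the tool's z in degrees, then the closure, from 0 (fully open) to 1 (shut). In form: [[x, y, z, yaw, gripper], ...]. A call has 1 to 8 rows; each row is the pose to reach, as a shift and turn from the pose commanded when the call began, along the tool's axes at that moment; what a row does not reach only later rows make up. A row lasts 1/10 s, in which the tool goes at most 50 mm and 8.59 degrees, less where a joint would pass 70% of its speed; a pose out of reach is approached as far as the arm can. A call with a gripper value outside its range is refused whole. The fingers move at their own pace and stop on an object; the grip force is fixed at half the most. Time passes only in rows, so rows that repeat a pose let the fingers close. It gives the time, the measured TCP pose, the force and the opening at its end, in the units of the state.
- status.read_state(): the state, without advancing time (a new reading comes with each control period).
- viewer.get_image(name): name is "scene" or "side" or "wrist"; returns a dict with "img" (480x640x3 uint8, red, green, blue), "vfov" (degrees; the focal length in pixels is half the picture's height over the tangent of half this angle, whatever the lens; pixels are square), "cx", "cy" (the principal point, pixels), "dist_coeffs" ([k1, k2, p1, p2, k3] as OpenCV has them; the pictures are not rectified), "rvec" (rotation vector, rad) and "tvec" (3), from world to camera coordinates, as OpenCV has them; the wrist camera has in their place "tool_from_camera" (4x4, takes a point from camera to tool coordinates, whose origin is the TCP and whose axes are the flange's). Camera axes: x right, y down, z forward; pixel columns grow to the right and rows downward; lengths in mm; the calibration is good to about 2 mm. A picture is of the moment at which its call begins: read the wrist's pose just before it. There is no depth.
- order.finish_job(): hands the job in, once; it reports no verdict.
The state is a dict: "clock": time; "qpos": joint angles; "qd": joint speeds; "tau": joint torques, N m; "eef_pos": TCP position; "tool_rot": TCP orientation; "force": force on the tool from outside, world axes, zero at the start; "torque": the same for the moment, N m; "width": finger opening in mm.
Only numpy, scipy, OpenCV 4.12 (cv2) and the standard library are available. Lean on these libraries where they do the work, as an engineer would, in place of code of your own. Each camera call takes 0.05 s, during which the arm holds its last target. There are 200 camera calls.

### The job

Set the rotary marking fixture for the next part: push the long pointer spoke of the wheel round with a finger until its tip stands over the middle of the square stud (not the round or the ring-shaped one). Then push the lock lever fully home against its stop. Leave the brass bushing standing in its nest on the wheel, and leave the loose things around alone; lift nothing.

Things in the scene. Friction and masses are not known exactly. Their poses are not given: they have to be found in the camera images.
- plate: Black perforated base plate of the fixture, 270 (x) x 360 (y) x 12 mm thick, fixed; origin at the centre of its underside, z up, x away from the robot when unturned (turned up to 0.3 rad). In its frame the wheel's axis is at (0, +50) mm, the lock lever's pivot at (+60, -125) mm.
- wheel_axis (a point): Point on the index wheel's vertical axis, at the mid-height of its spokes (47 mm above the table). The wheel is an aluminium hub of 48 mm radius, top at 56 mm, with three steel spokes: a long pointer spoke, and at 120 degrees either side of it a short round one ending in a black ball of 18 mm, 81 mm from the axis at its outermost.
- wheel (a joint): Angle of the index wheel, rad: 0 when the pointer spoke points along the plate's -x axis, growing counter-clockwise seen from above (+1.57: along the plate's -y). Turns freely from -1.7 to 1.9 both ways, with steady friction of 0.15 N m (about 2 N at 85 mm), and stays where it is left.
- pointer_tip (a point): Tip of the pointer spoke, 118 mm from the wheel's axis, 47 mm above the table. The spoke is a square bar 14 mm wide, from 40 to 54 mm above the table, out to 100 mm from the axis, then a cone to the tip. Under its sweep stand only the studs, tops 30 mm above the table.
- square_top (a point): Centre of the top of the square index stud, a fixed steel block 28 x 28 mm and 18 mm high on the plate (top 30 mm above the table), 118 mm from the wheel's axis. The three studs change places among three positions on that circle, at wheel angles of about -1.15, 0.75 and 1.42 rad.
- round_top (a point): Centre of the top of the round index stud, solid, 30 mm across, 18 mm high, fixed; not the wanted one.
- ring_top (a point): Centre of the top of the ring-shaped index stud, 30 mm across with a 20 mm hole, 18 mm high, fixed; not the wanted one.
- lever_pivot (a point): Point on the vertical pivot of the lock lever, 42 mm above the table. The lever is a flat steel bar 14 mm wide, from 35 to 49 mm above the table, with a round end of 22 mm centred 85 mm from the pivot.
- lock_lever (a joint): Angle of the lock lever, rad: 0 fully open, growing clockwise seen from above to 1.2, fully home at its stop, where it points along the plate's -x axis beside a thin stop pin on the wheel's side (top 47 mm above the table). Starts between 0 and 0.35, stays where it is left; steady friction 0.15 N m.
- lever_tip (a point): Centre of the lock lever's round end, 85 mm from its pivot, 42 mm above the table.
- bushing: Loose brass bushing, 36 mm across, 30 mm high, standing in the nest on top of the wheel's hub (underside 56 mm, top 86 mm above the table) and riding round with it; origin at the centre of its underside.
- ring_gauge: Loose steel ring, 40 mm across, 14 mm high, on the plate's far left corner; origin at the centre of its underside. Bystander.
- blank: Loose upright aluminium cylinder, 26 mm across, 30 mm high, on the plate's far edge; origin at its underside. Bystander.
- disc_blank: Loose aluminium disc, 32 mm across, 10 mm high, on the plate's near right corner; origin at its underside. Bystander.
- cleaner: White bottle, 60 mm across, 160 mm high, on the table left of the plate; origin at its underside. Bystander.
- driver: Screwdriver lying on the table right of the plate. Bystander.
- mug: White mug, 80 mm across, 95 mm high, on the table right of the plate; origin at its underside. Bystander.

How it is judged (in metres and radians):
On the way, in this order (a step that is already met when the one before it is completed fails the run):
1. the pointer's tip stands over the square stud while the lock lever is still open (horizontal distance between pointer_tip and square_top below 0.008 m and value of joint lock_lever below 0.6 rad and velocity of joint wheel between -0.05 and 0.05 rad/s), for 0.3 s.
2. the lock lever is home at its stop with the pointer still over the square stud (horizontal distance between pointer_tip and square_top below 0.008 m and value of joint lock_lever above 1.1 rad), for 0.2 s.
At the end, for the whole second after the job is handed in: The pointer's tip is within 8 mm (in plan) of the centre of the square stud, the lock lever is within 0.1 rad of its stop, the bushing stands upright in its nest (within 6 mm of the axis), and no bystander has been shifted by 15 mm or more (all of step 2 and horizontal distance between bushing and wheel_axis below 0.006 m and angle between bushing's own z axis and vertical below 0.15 rad and z of bushing in the frame of plate below 0.062 m and distance of each of ring_gauge, blank, disc_blank, cleaner, driver, mug from where it was at the start of the episode below 0.015 m); the robot touches nothing.
It fails at once if the lock lever was closed while the pointer was off the square stud (value of joint lock_lever above 0.9 rad and horizontal distance between pointer_tip and square_top above 0.012 m).
It fails at once if the bushing was lifted, tipped or knocked out of its nest (z of bushing in the frame of plate above 0.064 m or angle between bushing's own z axis and vertical above 0.3 rad or horizontal distance between bushing and wheel_axis above 0.01 m).
It fails at once if a bystander was lifted or shifted by 15 mm or more (distance of any of ring_gauge, blank, disc_blank, cleaner, driver, mug from where it was at the start of the episode above 0.015 m).
It also fails if it takes over 48 s, if anything falls off the work surface, if the arm or the gripper's body presses on something with over 40 N, if the wrist force passes 120 N, or if a joint passes its speed limit or range.

## Working session

There is one attempt and no reset: what is moved stays moved. The work goes in short steps, Python scripts to look and compute and a tool call to move; the robot and the scene stay as the last step left them, time stands still between calls to the robot, and variables do not carry over. Pictures are saved under pics/ and viewed, about 8 in all and at most 12, crops included, and the job is handed in when it is done.

Besides the shell and the picture viewer there is one more tool, called after "Emit:" by a JSON object that holds its "name" and its "arguments". play_rows: Moves the arm, as the interface text tells. Its arguments: {"type":"object","properties":{"series":{"type":"array","items":{"type":"array","items":{"type":"number"}}}},"required":["series"]}

```bash
mkdir -p pics; ls; cat > h.py <<'E'
import numpy as np, cv2
from cell import status, viewer, order, ctrl
def grab(n,f):
    d=viewer.get_image(n); cv2.imwrite(f,cv2.cvtColor(d["img"],cv2.COLOR_RGB2BGR)); 
    import pickle; pickle.dump(d,open(f[:-3]+"pkl","wb")); return d
def K(d):
    f=240/np.tan(np.radians(d["vfov"])/2); return np.array([[f,0,d["cx"]],[0,f,d["cy"]],[0,0,1]])
def ray(d,uv):
    R=cv2.Rodrigues(np.array(d["rvec"],float))[0];t=np.array(d["tvec"],float).ravel()
    p=cv2.undistortPoints(np.array(uv,float).reshape(-1,1,2),K(d),np.array(d["dist_coeffs"],float)).reshape(-1,2)
    r=np.c_[p,np.ones(len(p))]@R; return -R.T@t,r
def onz(d,uv,z):
    c,r=ray(d,uv); return c+r*((z-c[2])/r[:,2])[:,None]
def proj(d,P):
    return cv2.projectPoints(np.array(P,float).reshape(-1,1,3),np.array(d["rvec"],float),np.array(d["tvec"],float),K(d),np.array(d["dist_coeffs"],float))[0].reshape(-1,2)
E
python3 - <<'E'
from h import *
s=status.read_state();print(s,ctrl.tip_reach)
for n in("scene","side"):
    d=grab(n,f"pics/{n}0.png");c,_=ray(d,[[320,240]]);print(n,c,d["vfov"],d["dist_coeffs"])
E
```

```text
pics
{'clock': 0.0, 'qpos': array([ 1.102206  ,  0.62932776,  0.03842173,  1.51837372, -0.02699537,
        0.99632458, -0.0199939 ]), 'qd': array([ 0.00010139,  0.00080843, -0.00055866, -0.00011441, -0.00088443,
        0.00067526, -0.00077025]), 'tau': array([ 9.73326351e-04, -5.63389850e+01,  1.22686554e+00, -1.93441683e+01,
        1.11766104e-02,  1.07945694e-02,  5.45284649e-05]), 'eef_pos': array([ 254.58665105, -597.39982007,  241.39878923]), 'tool_rot': array([-3.13967667e+00,  1.66633901e-05,  4.02815200e-01]), 'force': array([0.47942114, 0.1683142 , 0.22892022]), 'torque': array([-0.02305174, -0.01804968, -0.04984512]), 'width': 85.17799611833361} 11.0
scene [1380.82998525 -306.39435871  858.10480524] 49.566967645609616 [-0.12690511  0.          0.          0.          0.        ]
side [-180.70470847  825.62150706  943.3653912 ] 50.103775027953674 [-0.11110464  0.          0.          0.          0.        ]
```

View pics/scene0.png

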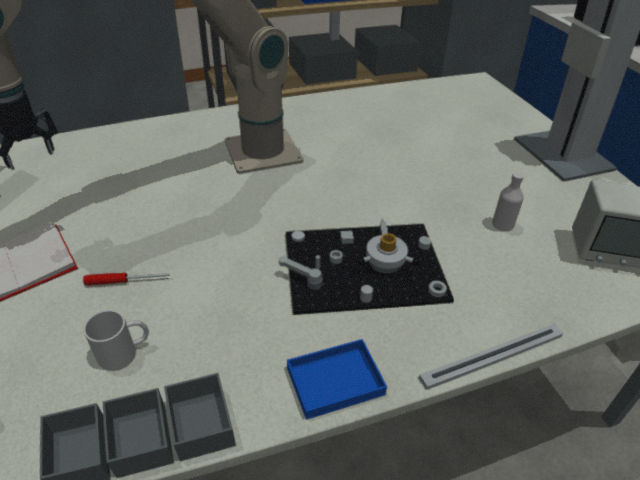

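View pics/side0.png

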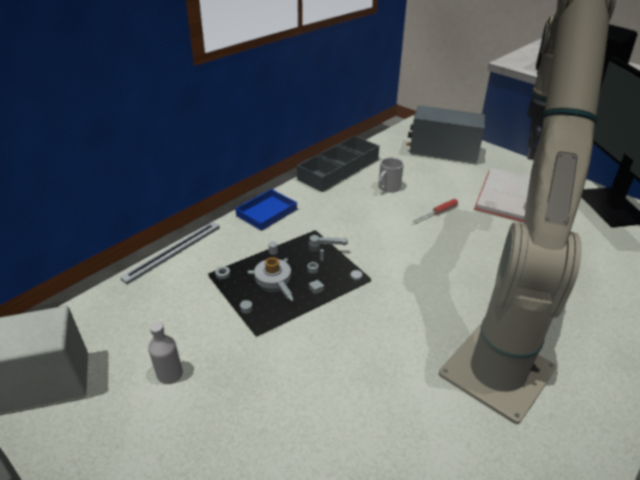

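The scene view shows the plate at about (370,265), with the square stud at (347,237), the ring at (336,256), the round stud at (425,242), the bushing at (388,242) and the lever end at (285,262). The side view agrees: square at (316,286), pointer tip near (291,299). Next I'll fit the plate.

```bash
cat > m1.py <<'E'
from h import *
import pickle
for n in("scene","side"):
    d=pickle.load(open(f"pics/{n}0.pkl","rb"));g=d["img"].max(2)
    box=(270,210,190,110) if n=="scene" else (195,220,190,125)
    x,y,w,h=box;m=np.zeros_like(g);m[y:y+h,x:x+w]=(g[y:y+h,x:x+w]<60)*255
    m=cv2.morphologyEx(m,cv2.MORPH_CLOSE,np.ones((5,5)))
    c=max(cv2.findContours(m,0,2)[0],key=cv2.contourArea)
    P=onz(d,c.reshape(-1,2),12)[:,:2]
    r=cv2.minAreaRect(P.astype(np.float32));print(n,r,cv2.contourArea(c))
    a=np.radians(r[2]); 
    hull=cv2.convexHull(c);q=cv2.approxPolyDP(hull,6,True).reshape(-1,2);print(q.tolist(),onz(d,q,12)[:,:2].round(1).tolist())
E
python3 m1.py
python3 - <<'E'
import cv2
a=cv2.imread('pics/scene0.png')[205:325,270:470];b=cv2.imread('pics/side0.png')[225:345,195:395]
import numpy as np
cv2.imwrite('pics/z.png',cv2.resize(np.vstack([a,b]),None,fx=2.5,fy=2.5,interpolation=cv2.INTER_CUBIC))
E
```

```text
scene ((583.9347534179688, 97.32965087890625), (357.9138488769531, 274.4397888183594), 77.03881072998047) 10016.5
[[452, 297], [295, 314], [286, 233], [422, 224]] [[742.9, 243.5], [678.1, -103.0], [415.4, -45.1], [490.7, 299.6]]
side ((573.1739501953125, 103.28567504882812), (357.5000305175781, 269.8011779785156), 76.98902893066406) 8075.5
[[369, 279], [255, 334], [209, 274], [316, 232]] [[408.0, -37.8], [487.4, 305.9], [741.7, 244.6], [656.9, -96.5]]
```

View pics/z.png

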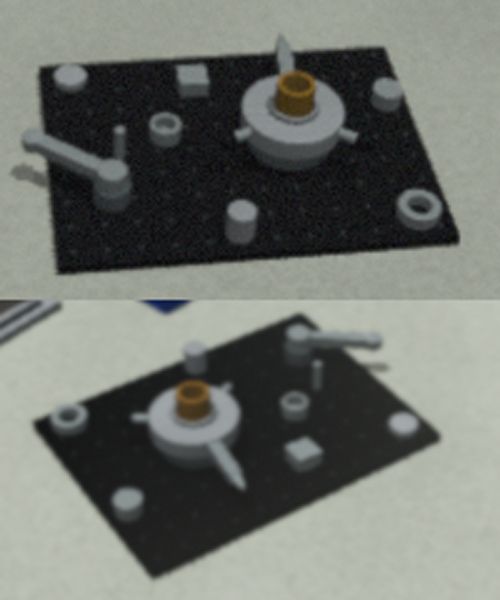

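```bash
cat > m2.py <<'E'
from h import *
import pickle
S=pickle.load(open("pics/scene0.pkl","rb"));D=pickle.load(open("pics/side0.pkl","rb"))
pts={"square":((347.2,234.2),(316.6,284.2),30),"tip":((382,219.8),(291.8,299.8),47),"lever":((283.2,260.2),(344.6,240.2),49),"bush":((388.4,236.2),(272.2,260.2),86)}
o={}
for k,(a,b,z) in pts.items():
    c1,r1=ray(S,[a]);c2,r2=ray(D,[b]);A=np.c_[r1[0],-r2[0]];t=np.linalg.lstsq(A,c2-c1,rcond=None)[0]
    p,q=c1+r1[0]*t[0],c2+r2[0]*t[1]
    o[k]=(onz(S,[a],z)[0]+onz(D,[b],z)[0])/2
    print(k,onz(S,[a],z)[0].round(1),onz(D,[b],z)[0].round(1),"tri",((p+q)/2).round(1),np.linalg.norm(p-q).round(1))
y=-.227;R=np.array([[np.cos(y),-np.sin(y)],[np.sin(y),np.cos(y)]])
ax=np.array([576,101])+R@[0,50];pv=np.array([576,101])+R@[60,-125];print("axis",ax,"pivot",pv)
def ang(v): v=R.T@v; return np.arctan2(-v[1],-v[0]),np.hypot(*v)
for k in("square","tip"):print(k,ang(o[k][:2]-ax),ang(o[k][:2]-o["bush"][:2]))
print("lever",ang(o["lever"][:2]-pv))
for a in(-1.15,.75,1.42):print(a,ax+R@[-118*np.cos(a),-118*np.sin(a)])
E
python3 m2.py; python3 - <<'E'
import sys;sys.path.insert(0,'.')
from h import *
d=viewer.get_image("wrist");print(d["tool_from_camera"],d["vfov"],d["dist_coeffs"],d["cx"],d["cy"])
E
```

```text
square [487.5  91.   30. ] [485.2  88.6  30. ] tri [485.9  90.   29.8] 3.1
tip [481.3 186.1  47. ] [479.3 186.6  47. ] tri [480.1 186.3  46.2] 0.7
lever [547.2 -89.7  49. ] [537.6 -86.8  49. ] tri [541.5 -89.5  44.7] 3.0
bush [584.  151.5  86. ] [591.  144.5  86. ] tri [587.7 148.5  90.1] 1.6
axis [587.25277514 149.71729725] pivot [606.32881885 -34.2965733 ]
square (np.float64(0.7625972021696295), np.float64(117.37985993734662)) (np.float64(0.7490239810684648), np.float64(116.72996712808263))
tip (np.float64(-0.1027667113925439), np.float64(113.03306227017639)) (np.float64(-0.11621105841871442), np.float64(113.82122813309087))
lever (np.float64(0.9281604788489415), np.float64(83.6145045773234))
-1.15 [564.52768212 265.50835972]
0.75 [485.02646806  90.7784973 ]
1.42 [543.72574969  40.03868468]
[[ 3.02962778e-04 -9.51778489e-01 -3.06785944e-01  7.94259097e+01]
 [ 9.99999953e-01  2.72035800e-04  1.43568968e-04  4.27671907e-01]
 [-5.31890958e-05 -3.06785973e-01  9.51778527e-01 -1.31317449e+02]
 [ 0.00000000e+00  0.00000000e+00  0.00000000e+00  1.00000000e+00]] 63.41957397604652 [-0.0768807  0.         0.         0.         0.       ] 322.59344743328506 245.42309232599297
```

```bash
cat > go.py <<'E'
from h import *
def go(*targets):
    "targets: (x,y,z mm world, yaw rad) -> rows [cm,cm,cm,deg]"
    s=status.read_state();p=s["eef_pos"];y=s["tool_rot"][2]
    T=np.array([[np.cos(y),np.sin(y),0],[np.sin(y),-np.cos(y),0],[0,0,-1]])
    print("at",s["clock"],p.round(1),round(y,3),"F",s["force"].round(1),"w",round(s["width"],1))
    for t in targets: print(np.r_[T@(np.array(t[:3])-p)/10,-np.degrees(t[3]-y)].round(2).tolist())
E
python3 -c "
from go import *
go((450,-200,241,.2),(519.5,217.3,241,-.33))"
```

```text
at 0.15 [ 254.7 -597.5  241.6] 0.403 F [-0.2 -0.2 -0.7] w 85.2
[33.56, -28.91, 0.06, 11.62]
[56.31, -64.58, 0.06, 41.99]
```

Emit:
{"name": "play_rows", "arguments": {"series": [[33.5, -29, 0, 11.6, 1], [33.5, -29, 0, 11.6, 1], [33.5, -29, 0, 11.6, 1], [33.5, -29, 0, 11.6, 1], [33.5, -29, 0, 11.6, 1], [33.5, -29, 0, 11.6, 1], [33.5, -29, 0, 11.6, 1], [33.5, -29, 0, 11.6, 1]]}}

```text
clock: 0.95
eef_pos: [430.9, -236.6, 242.4]
tool_rot: [3.142, -0.0, 0.2]
force: [1.1, -1.2, 0.3]
width: 0.3
```

```bash
python3 -c "
from go import *
go((519.5,217.3,241,-.33));print(ctrl.tip_reach)"
```

```text
at 0.95 [ 430.9 -236.6  242.4] 0.2 F [ 1.1 -1.2  0.3] w 0.3
[17.71, -42.73, 0.14, 30.38]
11.0
```

Emit:
{"name": "play_rows", "arguments": {"series": [[17, -40, 0, 30, 1], [17, -40, 0, 30, 1], [17, -40, 0, 30, 1], [17, -40, 0, 30, 1], [17, -40, 0, 30, 1], [17, -40, 0, 30, 1], [17, -40, 0, 30, 1], [17, -40, 0, 30, 1]]}}

```text
clock: 1.75
eef_pos: [508.6, 146.2, 242.3]
tool_rot: [3.141, -0.0, -0.323]
force: [0.6, 0.3, 0.4]
width: -0.5
```

Emit:
{"name": "play_rows", "arguments": {"series": [[0, 0, 0, 0, 1], [0, 0, 0, 0, 1], [0, 0, 0, 0, 1]]}}

```text
clock: 2.05
eef_pos: [508.4, 142.7, 242.1]
tool_rot: [3.14, 0.0, -0.325]
force: [-0.0, -0.3, 0.5]
width: -0.1
```

```bash
python3 -c "
from go import *
go((519.5,217.3,241,-.33),(519.5,217.3,49,-.33))
grab('wrist','pics/w1.png');grab('scene','pics/s1.png')"
```

```text
at 2.05 [508.4 142.7 242.1] -0.325 F [-0.  -0.3  0.5] w -0.1
[-1.33, -7.43, 0.11, 0.3]
[-1.33, -7.43, 19.31, 0.3]
```

View pics/w1.png

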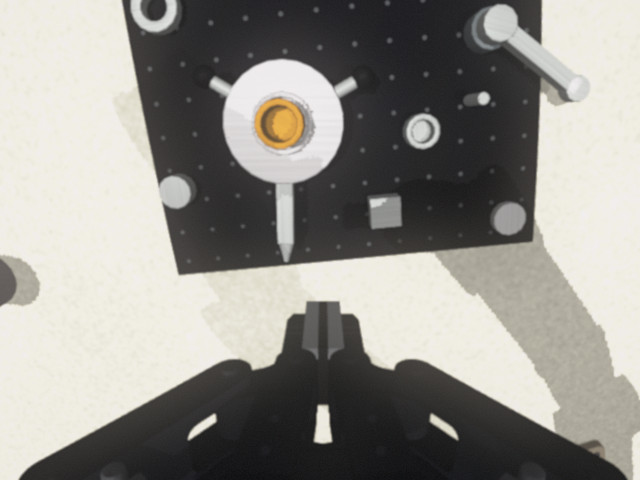

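The wrist view shows the pointer tip at (287,260), bushing top at (281,123), square top at (385,209), lever end at (577,88) and pivot top at (496,24). The fingers are shut and about 15 mm thick at the tips.

```bash
cat >> h.py <<'E'
from scipy.spatial.transform import Rotation as Ro
def wcal(d,s):
    T=np.eye(4);T[:3,:3]=Ro.from_euler("xyz",s["tool_rot"]).as_matrix();T[:3,3]=s["eef_pos"]
    M=np.linalg.inv(T@np.array(d["tool_from_camera"]));d["rvec"]=cv2.Rodrigues(M[:3,:3])[0];d["tvec"]=M[:3,3];return d
E
python3 - <<'E'
from h import *
import pickle
d=wcal(pickle.load(open("pics/w1.pkl","rb")),status.read_state())
y=-.227;R=np.array([[np.cos(y),-np.sin(y)],[np.sin(y),np.cos(y)]])
q={}
for k,u,z in(("tip",(287,260),47),("bush",(279,123),86),("square",(386,209),30),("ring",(422,130),30),("round",(176,191),30),("lever",(577,88),49)):
    q[k]=onz(d,[u],z)[0][:2];print(k,q[k].round(1))
def ang(v): v=R.T@v; return np.arctan2(-v[1],-v[0]).round(3),np.hypot(*v).round(1)
for k in("tip","square","ring","round"):print(k,ang(q[k]-q["bush"]),ang(q[k]-[587.3,149.7]))
print(ang(q["lever"]-[606.3,-34.3]))
E
```

```text
tip [481.4 185.1]
bush [592.8 146.6]
square [493.4  86.8]
ring [550.3  38.2]
round [570.  260.8]
lever [546.  -88.8]
tip (np.float64(-0.105), np.float64(117.8)) (np.float64(-0.096), np.float64(111.6))
square (np.float64(0.769), np.float64(116.0)) (np.float64(0.817), np.float64(113.0))
ring (np.float64(1.424), np.float64(116.5)) (np.float64(1.477), np.float64(117.5))
round (np.float64(-1.147), np.float64(116.4)) (np.float64(-1.19), np.float64(112.4))
(np.float64(0.962), np.float64(81.3))
```

Emit:
{"name": "play_rows", "arguments": {"series": [[-1.3, -7.4, 0, 0, 1], [-1.3, -7.4, 0, 0, 1], [-1.3, -7.4, 4, 0, 1], [-1.3, -7.4, 9, 0, 1], [-1.3, -7.4, 14, 0, 1], [-1.3, -7.4, 19, 0, 1], [-1.3, -7.4, 19.3, 0, 1], [-1.3, -7.4, 19.3, 0, 1]]}}

```text
clock: 2.95
eef_pos: [519.8, 217.0, 49.2]
tool_rot: [3.14, 0.001, -0.325]
force: [-0.0, 0.5, 1.1]
width: -0.2
```

```bash
cat > arc.py <<'E'
from go import *
import sys
A=np.array([588.5,149])
def arc(ws,off,r=86,z=49):
    "wheel angles -> tool poses with finger centre off mm on the clockwise side"
    t=[]
    for w in ws:
        a=np.pi+w-.227;u=np.array([np.cos(a),np.sin(a)]);p=A+r*u+off*np.array([u[1],-u[0]]);t.append((*p,z,w-.227))
    go(*t)
if __name__=="__main__": arc(eval(sys.argv[1]),float(sys.argv[2]))
E
python3 arc.py "[-.1,0,.1,.2,.3,.4]" 18
```

```text
at 2.95 [519.8 217.   49.2] -0.325 F [-0.   0.5  1.1] w -0.2
[0.09, 2.43, 0.02, 0.11]
[-0.05, 3.3, 0.02, -5.62]
[-0.1, 4.18, 0.02, -11.35]
[-0.07, 5.06, 0.02, -17.08]
[0.06, 5.93, 0.02, -22.81]
[0.27, 6.78, 0.02, -28.54]
```

Emit:
{"name": "play_rows", "arguments": {"series": [[0.1, 1.2, 0, 0, 1], [0.1, 2.4, 0, 0, 1], [0, 3.3, 0, -5.6, 1], [-0.1, 4.2, 0, -11.3, 1], [-0.1, 5.0, 0, -17, 1], [0, 5.9, 0, -22.8, 1], [0.3, 6.8, 0, -28.5, 1], [0.3, 6.8, 0, -28.5, 1]]}}

```text
clock: 3.75
eef_pos: [502.2, 150.8, 51.7]
tool_rot: [3.141, -0.003, 0.172]
force: [1.0, -0.6, 0.6]
width: -0.3
```

```bash
python3 -c "
from go import *
s=status.read_state();print(s['torque']);d=grab('wrist','pics/w2.png')"
python3 arc.py "[.4,.5,.6,.65]" 18
```

```text
[ 0.01137036 -0.00332766  0.02111914]
at 3.8 [502.1 151.6  51.4] 0.17 F [-0.5  0.5 -0.4] w -0.2
[-0.14, -0.06, 0.24, -0.18]
[-0.27, 0.81, 0.24, -5.91]
[-0.32, 1.69, 0.24, -11.64]
[-0.31, 2.13, 0.24, -14.5]
```

View pics/w2.png

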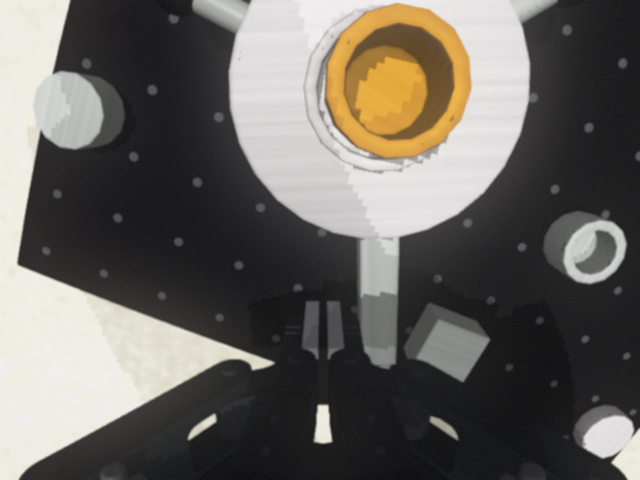

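The view shows the spoke near-vertical at column 379 and parallel to the tool, so the wheel is at about 0.40. The bushing is seated and the square stud is just ahead at (450,340).

Emit:
{"name": "play_rows", "arguments": {"series": [[-0.2, 0.4, 0.1, -3, 1], [-0.3, 0.8, 0.2, -6, 1], [-0.3, 1.2, 0.2, -8.8, 1], [-0.3, 1.7, 0.2, -11.6, 1], [-0.3, 2.0, 0.2, -13.5, 1], [-0.3, 2.3, 0.2, -15.5, 1], [-0.3, 2.5, 0.2, -17, 1], [-0.3, 2.5, 0.2, -17, 1]]}}

```text
clock: 4.6
eef_pos: [502.9, 127.5, 47.5]
tool_rot: [3.141, -0.001, 0.471]
force: [0.5, 0.6, 0.9]
width: 0.0
```

```bash
cat > bar.py <<'E'
from go import *
import pickle,sys
# wheel angle from spoke edges in a wrist picture: bar lies between hub and fingers, top z=54
s=status.read_state();d=wcal(grab("wrist",sys.argv[1]),s)
if __name__=="__main__":
    A=np.array([588.5,149]);y=-.227
    m=cv2.cvtColor(d["img"],cv2.COLOR_RGB2GRAY)
    for r in (245,260,275,290):
        row=m[r].astype(int);g=np.where(row>75)[0];runs=np.split(g,np.where(np.diff(g)>1)[0]+1);print(r,[(int(a[0]),int(a[-1])) for a in runs if len(a)>15])
E
python3 bar.py pics/w3.png; python3 arc.py "[.68,.7,.72,.75]" 19
```

```text
245 [(0, 85), (361, 406)]
260 [(0, 106), (361, 404)]
275 [(0, 127), (360, 403), (516, 556)]
290 [(0, 148), (360, 402), (505, 576)]
at 4.65 [502.8 127.5  47.4] 0.47 F [-0.3 -0.4  0.5] w -0.0
[0.04, -0.08, -0.16, 0.98]
[0.0, 0.09, -0.16, -0.17]
[-0.03, 0.26, -0.16, -1.31]
[-0.08, 0.52, -0.16, -3.03]
```

Emit:
{"name": "play_rows", "arguments": {"series": [[0, -1, 0, 0, 1], [0, -2, 0, 0, 1], [0, -2, -4, 0, 1], [0, -2, -9, 0, 1], [-2, -2, -14, 0, 1], [-3, -1, -17, 0, 1], [-3, -1, -17, 0, 1], [-3, -1, -17, 0, 1]]}}

```text
clock: 5.45
eef_pos: [471.2, 123.8, 217.9]
tool_rot: [3.141, -0.002, 0.471]
force: [-0.8, 0.5, -1.0]
width: 0.2
```

```bash
python3 -c "
from go import *
import pickle
go();d=wcal(grab('wrist','pics/w4.png'),status.read_state());pickle.dump(d,open('pics/w4.pkl','wb'))"
```

```text
at 5.45 [471.2 123.8 217.9] 0.471 F [-0.8  0.5 -1. ] w 0.2
```

View pics/w4.png

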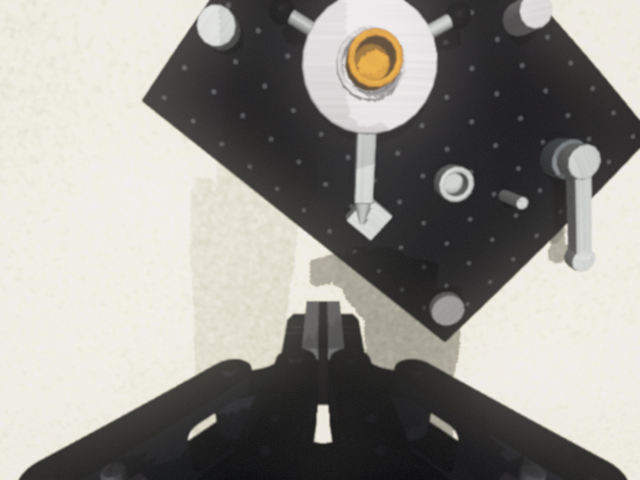

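The view shows the pointer tip at about (362,222), resting on the left part of the square stud (corners about (347,218), (371,240), (392,220)). I'll crop in to get the exact pixels.

```bash
python3 - <<'E'
from h import *
a=cv2.imread('pics/w4.png')[120:250,330:420];cv2.imwrite('pics/w4z.png',cv2.resize(a,None,fx=4.5,fy=4.5,interpolation=cv2.INTER_CUBIC))
E
```

```text
(no output)
```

View pics/w4z.png

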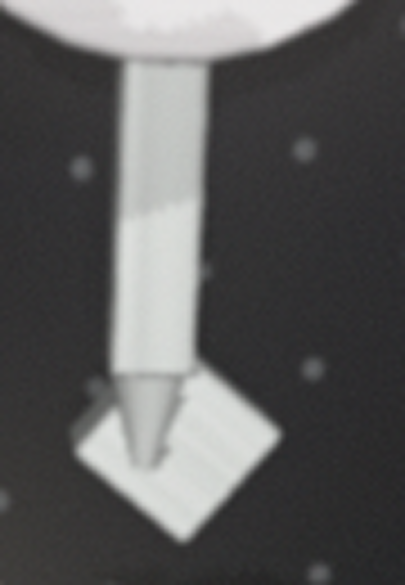

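```bash
python3 - <<'E'
from h import *
import pickle
d=pickle.load(open("pics/w4.pkl","rb"))
t=onz(d,[(362.2,224)],47)[0];sq=onz(d,[(330+x/4.5,120+y/4.5) for x,y in((282,433),(183,543),(75,452))],30)
c=(sq[0]+sq[2])/2;b=onz(d,[(375,57)],86)[0];h=onz(d,[(369.5,64)],56)[0]
print(t,c,np.linalg.norm(np.diff(sq,axis=0),axis=1),b,h)
for o in(b,h):
    f=lambda p:(np.arctan2(*(p-o)[1::-1]).round(4),np.hypot(*(p-o)[:2]).round(1));print(f(t),f(c))
print("lever",onz(d,[(580,260)],49))
E
```

```text
[485.61407919  95.28084597  47.        ] [489.65060951  88.42623857  30.        ] [27.95783529 27.52457676] [591.27300482 148.10156924  86.        ] [591.12777204 147.99787083  56.        ]
(np.float64(-2.678), np.float64(118.1)) (np.float64(-2.6106), np.float64(117.8))
(np.float64(-2.6782), np.float64(118.0)) (np.float64(-2.6108), np.float64(117.7))
lever [[543.6282624  -85.25107808  49.        ]]
```

```bash
python3 -c "
from go import *
go((493.8,145.3,217,.471),(493.8,145.3,49,.471),(502.9,127.5,49,.471),(504.4,121.7,49,.538))"
```

```text
at 5.5 [470.7 123.8 216.9] 0.472 F [ 0.1  0.1 -0.4] w -0.1
[3.03, -0.86, -0.01, 0.04]
[3.03, -0.86, 16.79, 0.04]
[3.03, 1.14, 16.79, 0.04]
[2.9, 1.72, 16.79, -3.8]
```

Emit:
{"name": "play_rows", "arguments": {"series": [[3, -0.9, 0, 0, 1], [3, -0.9, 5, 0, 1], [3, -0.9, 10, 0, 1], [3, -0.9, 15, 0, 1], [3, -0.9, 16.8, 0, 1], [3, 0.1, 16.8, 0, 1], [3, 0.7, 16.8, 0, 1], [3, 0.9, 16.8, 0, 1]]}}

```text
clock: 6.3
eef_pos: [503.4, 127.7, 50.1]
tool_rot: [3.141, -0.002, 0.469]
force: [-0.8, 0.7, 1.0]
width: -0.1
```

```bash
python3 -c "
from go import *
go((502.9,127.5,49,.471),(503.4,125.5,49,.494),(504.4,121.7,49,.538))"
```

```text
at 6.3 [503.4 127.7  50.1] 0.469 F [-0.8  0.7  1. ] w -0.1
[-0.05, -0.0, 0.11, -0.11]
[-0.1, 0.2, 0.11, -1.43]
[-0.18, 0.58, 0.11, -3.95]
```

Emit:
{"name": "play_rows", "arguments": {"series": [[0, 0, 0.1, 0, 1], [0, 0.1, 0.1, -0.7, 1], [-0.1, 0.2, 0.1, -1.4, 1], [-0.1, 0.3, 0.1, -2, 1], [-0.1, 0.4, 0.1, -2.7, 1], [-0.2, 0.5, 0.1, -3.4, 1], [-0.2, 0.56, 0.1, -3.8, 1], [-0.2, 0.56, 0.1, -3.8, 1]]}}

```text
clock: 7.1
eef_pos: [502.8, 122.7, 48.3]
tool_rot: [3.142, -0.0, 0.537]
force: [0.6, 1.4, 1.4]
width: -0.3
```

Emit:
{"name": "play_rows", "arguments": {"series": [[0, 0, 0, 0, 1], [0, 0, 0, 0, 1]]}}

```text
clock: 7.3
eef_pos: [502.8, 122.7, 48.3]
tool_rot: [3.141, 0.0, 0.537]
force: [-0.0, 1.2, 0.4]
width: -0.1
```

Emit:
{"name": "play_rows", "arguments": {"series": [[0, -1, 0, 0, 1], [0, -2, 0, 0, 1], [0, -2, -4, 0, 1], [0, -2, -9, 0, 1], [-2, -2, -14, 0, 1], [-3, -1, -17, 0, 1], [-3, -1, -17, 0, 1], [-3, -1, -17, 0, 1]]}}

```text
clock: 8.1
eef_pos: [471.7, 116.4, 218.8]
tool_rot: [3.141, -0.001, 0.537]
force: [-0.4, -0.4, -0.3]
width: 0.4
```

```bash
python3 -c "
from go import *
import pickle
go();d=wcal(grab('wrist','pics/w5.png'),status.read_state());pickle.dump(d,open('pics/w5.pkl','wb'))
u=proj(d,[[489.7,88.4,30],[490,90,47],[591.2,148,56]]);print(u)
x,y=(u[0]-[50,80]).astype(int);x=max(x,0);y=max(y,0);print(x,y)
a=cv2.imread('pics/w5.png')[y:y+130,x:x+100];cv2.imwrite('pics/w5z.png',cv2.resize(a,None,fx=4.5,fy=4.5,interpolation=cv2.INTER_CUBIC))"
```

```text
at 8.1 [471.7 116.4 218.8] 0.537 F [-0.4 -0.4 -0.3] w 0.4
[[361.81725594 217.13717706]
 [362.37405649 220.87374967]
 [371.1261127   62.65897076]]
311 137
```

View pics/w5z.png

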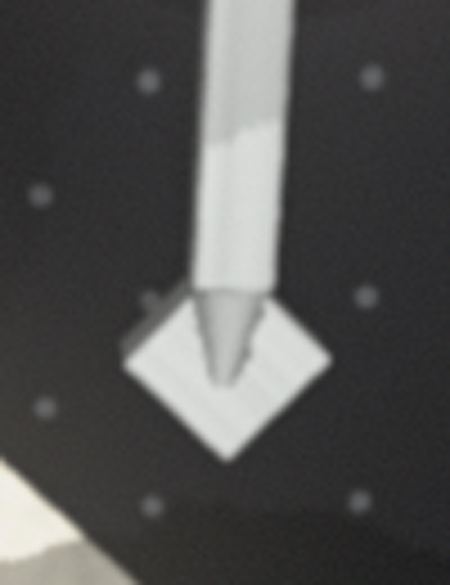

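The close-up shows the tip at crop (222,384), nearly central between the square's left corner (123,363) and right corner (332,360).

```bash
python3 - <<'E'
from h import *
import pickle
d=pickle.load(open("pics/w5.pkl","rb"));f=lambda x,y:(311+x/4.5,137+y/4.5)
t=onz(d,[f(222,384)],47)[0];s=onz(d,[f(332,360),f(123,363)],30);c=s.mean(0)
print(t,c,np.linalg.norm((t-c)[:2]),np.linalg.norm(s[0]-s[1]))
print(onz(d,[(371,62.6)],56))
y=-.227;R=np.array([[np.cos(y),-np.sin(y)],[np.sin(y),np.cos(y)]])
for o in([606.3,-34.3],[609,-36]):
  p=np.array(o)
  for L in([543.6,-85.2],[546,-88.8],[542,-88]):
    v=R.T@(np.array(L)-p);print(np.arctan2(-v[1],-v[0]),np.hypot(*v))
E
```

```text
[488.14003308  90.75720097  47.        ] [489.45967892  88.48358546  30.        ] 2.628838652854887 39.27912053643682
[[591.18686157 148.09645795  56.        ]]
0.9088961092271106 80.75951956271156
0.9619184365905786 81.27939468278534
0.922808121425091 83.77457848297415
0.8719673834022965 81.84008797649228
0.9245420071678141 82.2
0.8870090430559321 84.81155581640982
```

```bash
cat > lev.py <<'E'
from go import *
import sys
def lev(bs,r=82,pv=np.array([608,-35.5])):
    t=[]
    for b,off,z in bs:
        a=np.pi+b-.227;u=np.array([np.cos(a),np.sin(a)]);p=pv+r*u+off*np.array([-u[1],u[0]]);t.append((*p,z,b-.227));print(p.round(1))
    go(*t)
lev(eval(sys.argv[1]))
E
python3 lev.py "[(.91,45,218),(.91,45,45)]"
```

```text
[ 572.8 -122.2]
[ 572.8 -122.2]
at 8.15 [471.2 116.5 217.8] 0.538 F [-0.2  0.1  0.4] w -0.1
[-3.5, 25.7, -0.02, -8.32]
[-3.5, 25.7, 17.28, -8.32]
```

Emit:
{"name": "play_rows", "arguments": {"series": [[-3.5, 25.7, 0, -8.3, 1], [-3.5, 25.7, 0, -8.3, 1], [-3.5, 25.7, 0, -8.3, 1], [-3.5, 25.7, 0, -8.3, 1], [-3.5, 25.7, 0, -8.3, 1], [-3.5, 25.7, 0, -8.3, 1], [-3.5, 25.7, 0, -8.3, 1], [-3.5, 25.7, 0, -8.3, 1]]}}

```text
clock: 8.95
eef_pos: [572.4, -120.3, 216.7]
tool_rot: [-3.138, 0.001, 0.684]
force: [-1.1, 0.0, 0.3]
width: -0.1
```

```bash
python3 lev.py "[(.91,45,45)]"; python3 -c "
from go import *
d=wcal(grab('wrist','pics/w6.png'),status.read_state());u=proj(d,[[544,-87,49]]);print(u)"
```

```text
[ 572.8 -122.2]
at 8.95 [ 572.4 -120.3  216.7] 0.684 F [-1.1  0.   0.3] w -0.1
[-0.09, 0.17, 17.17, 0.06]
[[268.00513146 226.32173779]]
```

View pics/w6.png

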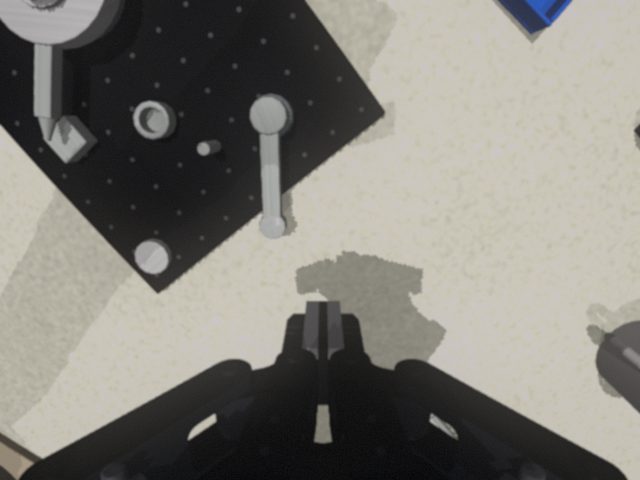

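The lever end is at (273,226), close to my predicted (268,226). The finger's way down beside it is clear.

Emit:
{"name": "play_rows", "arguments": {"series": [[-0.1, 0.2, 4, 0, 1], [-0.1, 0.2, 9, 0, 1], [-0.1, 0.2, 14, 0, 1], [-0.1, 0.2, 17, 0, 1], [-0.1, 0.2, 17.2, 0, 1], [-0.1, 0.2, 17.2, 0, 1]]}}

```text
clock: 9.6
eef_pos: [573.8, -122.9, 46.5]
tool_rot: [-3.14, -0.0, 0.685]
force: [-0.0, 0.4, 0.2]
width: 0.0
```

```bash
python3 lev.py "[(.91,30,45),(.91,23,45),(.8,23,45),(.68,23,45),(.56,23,45),(.44,23,45),(.32,23,45)]"
```

```text
[ 563.3 -110.5]
[ 558.9 -105.1]
[551.6 -99.3]
[544.3 -92.1]
[538. -84.]
[532.7 -75.3]
[528.5 -66. ]
at 9.6 [ 573.8 -122.9   46.5] 0.685 F [-0.   0.4  0.2] w 0.0
[-0.03, -1.62, 0.15, 0.09]
[-0.03, -2.32, 0.15, 0.09]
[-0.23, -3.23, 0.15, 6.39]
[-0.33, -4.25, 0.15, 13.27]
[-0.32, -5.27, 0.15, 20.14]
[-0.18, -6.28, 0.15, 27.02]
[0.09, -7.27, 0.15, 33.9]
```

Emit:
{"name": "play_rows", "arguments": {"series": [[0, -1.6, 0.1, 0, 1], [0, -2.3, 0.1, 0, 1], [-0.2, -3.2, 0.1, 6.4, 1], [-0.3, -4.2, 0.1, 13.2, 1], [-0.3, -5.2, 0.1, 20, 1], [-0.2, -6.2, 0.1, 27, 1], [0.1, -7.2, 0.1, 34, 1], [0.1, -7.2, 0.1, 34, 1]]}}

```text
clock: 10.4
eef_pos: [530.3, -66.7, 47.2]
tool_rot: [-3.141, -0.003, 0.091]
force: [-1.1, 0.4, 0.4]
width: 0.0
```

```bash
python3 lev.py "[(.32,23,45),(.26,23,45),(.2,23,45),(.14,23,45),(.08,23,45),(.02,23,45),(0,21,45)]"
```

```text
[528.5 -66. ]
[526.8 -61.2]
[525.4 -56.3]
[524.3 -51.3]
[523.5 -46.2]
[523.  -41.2]
[523.4 -37.5]
at 10.4 [530.3 -66.7  47.2] 0.091 F [-1.1  0.4  0.4] w 0.0
[-0.17, -0.08, 0.22, -0.13]
[-0.3, -0.58, 0.22, 3.31]
[-0.39, -1.08, 0.22, 6.74]
[-0.45, -1.59, 0.22, 10.18]
[-0.49, -2.1, 0.22, 13.62]
[-0.49, -2.61, 0.22, 17.06]
[-0.42, -2.97, 0.22, 18.2]
```

Emit:
{"name": "play_rows", "arguments": {"series": [[-0.3, -0.6, 0.2, 3.3, 1], [-0.4, -1.1, 0.2, 6.7, 1], [-0.4, -1.6, 0.2, 10.2, 1], [-0.5, -2.1, 0.2, 13.6, 1], [-0.5, -2.6, 0.2, 17, 1], [-0.5, -2.6, 0.2, 18, 1], [-0.5, -2.6, 0.2, 18, 1]]}}

```text
clock: 11.1
eef_pos: [522.6, -42.8, 44.0]
tool_rot: [-3.141, -0.001, -0.223]
force: [1.0, -0.5, -0.5]
width: -0.3
```

```bash
python3 lev.py "[(0,21,45)]"; python3 -c "
from go import *
d=wcal(grab('wrist','pics/w7.png'),status.read_state())"
```

```text
[523.4 -37.5]
at 11.1 [522.6 -42.8  44. ] -0.223 F [ 1.  -0.5 -0.5] w -0.3
[-0.04, -0.53, -0.1, 0.23]
```

View pics/w7.png

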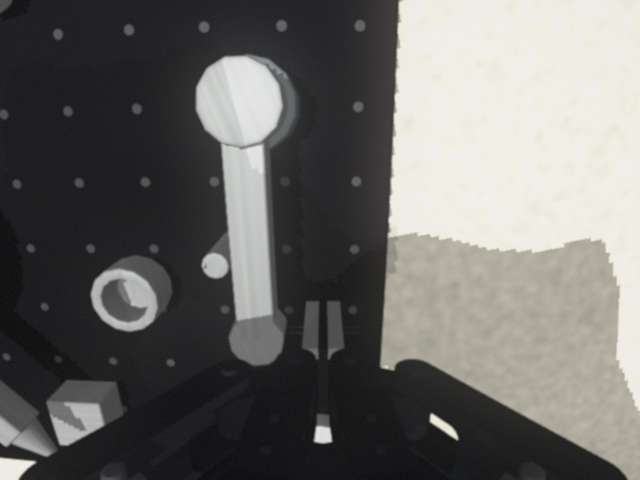

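The lever is almost at the pin at (215,265), leaning about 3°. I'll press slowly until force builds.

Emit:
{"name": "play_rows", "arguments": {"series": [[0, -0.15, 0, 0, 1], [0, -0.3, 0, 0, 1], [0, -0.45, 0, 0, 1], [0, -0.6, 0, 0, 1], [0, -0.6, 0, 0, 1]]}}

```text
clock: 11.65
eef_pos: [522.6, -40.5, 43.5]
tool_rot: [3.138, 0.0, -0.228]
force: [-3.0, -7.7, 3.0]
width: -0.1
```

Emit:
{"name": "play_rows", "arguments": {"series": [[0, -0.15, 0, 0, 1], [0, -0.3, 0, 0, 1], [0, -0.3, 0, 0, 1], [0, -0.3, 0, 0, 1]]}}

```text
clock: 12.05
eef_pos: [522.6, -40.2, 43.5]
tool_rot: [3.135, 0.0, -0.23]
force: [-3.2, -12.8, 3.9]
width: -0.4
```

Emit:
{"name": "play_rows", "arguments": {"series": [[0, 1, 0, 0, 1], [0, 3, 0, 0, 1], [0, 3.5, 0, 0, 1], [0, 3.5, -4, 0, 1], [0, 3.5, -9, 0, 1], [-3, 1, -14, 0, 1], [-6, -3, -17, 0, 1], [-6, -3, -17, 0, 1]]}}

```text
clock: 12.85
eef_pos: [471.6, 12.7, 215.9]
tool_rot: [-3.138, -0.002, -0.221]
force: [0.7, 0.6, -1.1]
width: 0.1
```

```bash
python3 -c "
from go import *
import pickle
go();d=wcal(grab('wrist','pics/w8.png'),status.read_state());pickle.dump(d,open('pics/w8.pkl','wb'))
grab('scene','pics/s8.png')
a=cv2.imread('pics/s8.png')[205:325,70:470];b=cv2.imread('pics/w8.png');cv2.imwrite('pics/f.png',np.vstack([cv2.resize(a,(640,192)),b[:400]]))"
```

```text
at 12.85 [471.6  12.7 215.9] -0.221 F [ 0.7  0.6 -1.1] w 0.1
```

View pics/f.png

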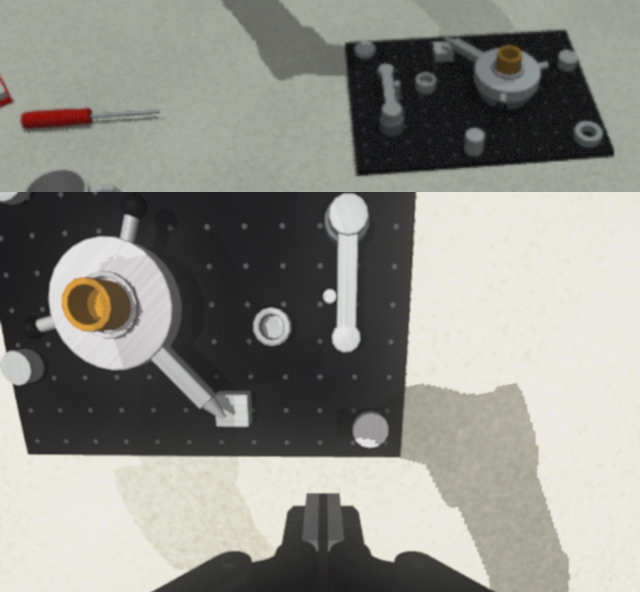

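The lever is parallel to the plate edge and against the pin. The tip is on the stud, the bushing is seated and the bystanders are in place. One last number before I hand in.

```bash
python3 - <<'E'
from h import *
import pickle
d=pickle.load(open("pics/w8.pkl","rb"))
t=onz(d,[(228.5,223.5)],47)[0];c=onz(d,[(233,218.5)],30)[0];print(t,c,np.hypot(*(t-c)[:2]))
p,l=onz(d,[(348,22),(346,146)],49);a=np.arctan2(*(p-l)[1::-1]);print("lever yaw vs plate",a+.227,np.linalg.norm(p-l))
E
```

```text
[489.32656769  88.90763803  47.        ] [489.33055161  89.10400401  30.        ] 0.1964063943692135
lever yaw vs plate 0.00652912320912713 85.4928253370105
```

```bash
python3 -c "
from h import *
print(order.finish_job())"
```

```text
the job is handed in; nothing more can be done
None
```

The job is handed in at about 13 s on the robot's clock, with no verdict reported. I pushed the pointer spoke round with the shut fingers until its tip stood over the square stud. I then swung the lock lever home and pressed it against its stop until about 13 N built up.

- **Pointer:** the tip was 2.6 mm off the stud's centre in the close-up before locking, and 0.2 mm off in the rougher final view. Both are within the 8 mm allowed. The two readings differ by about the 2 mm calibration error.
- **Lever:** it ended within 0.01 rad of the plate's x axis, with its end 85.5 mm from the pivot against the 85 mm given.
- **Bushing and loose things:** the bushing looked upright and central in its nest. In the final pictures the loose things I could see were where they started. The bottle was out of frame and the mug only partly in, and I measured none of them. The arm never went near the bottle or the mug.
- **Camera disagreement:** the wrist and scene cameras differed by 3 to 8 mm in absolute position, so I measured the pointer and stud within single pictures instead.

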